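# Wedge a rocking balance steady

### The arm

A 7-joint arm with a two-finger parallel gripper is mounted at the origin on a cart in front of the work surface, level with it; the furniture and walls round the work are solid. World frame = base frame: x ahead of the robot, y to its left, z up, the work surface at z = 0. Lengths are in mm, angles in rad, forces in N, time in s.
With the tool pointing down it reaches from about 425 to 875 mm from the base axis. Payload 4.7 kg.
Tool frame: the origin (TCP) lies on the centre line of the jaws, within the pads' length; the fingertips stand 17 mm ahead of it and the grasp point (between the pads) lies 2 mm behind it; z points along the fingers, x is the direction in which the jaws open and shut, and the axes are right-handed (so a half turn about z gives the same grasp; the last joint's range is limited). The gripper opens to 85 mm and grips with 20 to 120 N. Pads are 22 mm wide; open, the fingers measure 114 mm over their backs; the gripper's body (76 mm by 85 mm) begins 54 mm behind the grasp point. The pads swing forward as they close: fully open they stand 13 mm farther back than shut.
Start: joints at [-1.112, 0.321, -0.07, 1.45, 0.023, 1.371, -0.057], TCP at [279.707, 586.76, 248.349] pointing down, gripper open.
Joint ranges: [-2.86, 2.86], [-0.3, 2.09], [-1.38, 1.24], [0.06, 2.45], [-1.56, 4.7], [0.09, 2.05], [-2.69, 2.69]. Speed limits (rad/s): [2.57, 2.57, 3.14, 3.14, 3.14, 3.14, 3.14].

### API

Orientations are given as a rotation vector (axis times angle).
In Python, from plant import ctrl gives the robot as it stands. The module is installed in compiled form; this text tells all that it offers.
- The arm moves only by the tool send_rows, never from a script. Its argument "rows" is one flat list of numbers, 7 for each row, row after row: the turn, a rotation vector about the tool's x, y, z in rad, then the shift along the tool's x, y, z in mm, then the closure, from -1 (fully open) to 1 (shut). A call has 1 to 10 rows; each row is the pose to reach, as a shift and turn from the pose commanded when the call began, along the tool's axes at that moment; what a row does not reach only later rows make up. A row lasts 1/10 s, in which the tool goes at most 50 mm and 8.59 degrees, less where a joint would pass 70% of its speed; a pose out of reach is approached as far as the arm can. A call with a gripper value outside its range is refused whole. The fingers move at their own pace and stop on an object; the grip force is fixed at half the most. Time passes only in rows, so rows that repeat a pose let the fingers close. It gives the time, the measured TCP pose, the force and the opening at its end, in the units of the state.
- ctrl.observe(): the state, without advancing time (a new reading comes with each control period).
- ctrl.read_camera(name): name is "scene" or "top" or "wrist"; returns a dict with "pixels" (420x560x3 uint8, blue, green, red), "fov_y" (degrees; the focal length in pixels is half the picture's height over the tangent of half this angle, whatever the lens; pixels are square), "cx", "cy" (the principal point, pixels), "k1" (the pictures are not rectified: a ray, as slopes to the right and down, at radius r is drawn at 1 + k1 r^2 times it, then the intrinsics apply), "rvec" (rotation vector, rad) and "tvec" (3), from world to camera coordinates, as OpenCV has them; the wrist camera has in their place "T_tool_cam" (4x4, takes a point from camera to tool coordinates, whose origin is the TCP and whose axes are the tool frame's). Camera axes: x right, y down, z forward; pixel columns grow to the right and rows downward; lengths in mm; the calibration is good to about 2 mm. A picture is of the moment at which its call begins: read the wrist's pose just before it. There is no depth.
- ctrl.close_job(): hands the job in, once; it reports no verdict.
Trained networks look in a picture, given as the dict that the camera call returned (one of the last four; its "shot" number tells which), for a name from the list of things; names that differ only in an ending like _2 or _b are one class to them, and where a whole thing is asked for, a point or a joint stands for the part that bears it (a point fixed in the world has none). Each returns a list of dicts, best first, with "confidence" (0 to 1); they miss things now and then, are a little off and sometimes report something else, mostly with a low value. They report only what shows in the picture. A call takes as long as a camera call.
- ctrl.recognise(picture, thing): "pixel" ([row, column] in pixels, amid what is visible of it).
The state is a dict: "t": time; "joint_pos": joint angles; "joint_velocities": joint speeds; "effort": joint torques, N m; "eef_pos": TCP position; "orientation": TCP orientation; "ft_force": force on the tool from outside, world axes, zero at the start; "wrist_torque": the same for the moment, N m; "gripper_width": finger opening in mm.
Only numpy, scipy, OpenCV 4.12 (cv2) and the standard library are available. Lean on these libraries where they do the work, as an engineer would, in place of code of your own. Each camera call takes 0.05 s, during which the arm holds its last target.

### The job

The weighing balance rocks because its front left foot has lost its rubber pad. With the fingertips only, push the orange wedge along the bench, thin end first, under that foot, pressing on the corner above it to feel whether it still rocks, until the balance stands level and firm; do not pick up the wedge or the balance, shove the balance out of its place or disturb the things around it. Finish while still pressing firmly down on that front left corner of the balance, with no rocking left under your fingers.

Things in the scene. Friction and masses are not known exactly. Their poses are not given: they have to be found in the camera images.
- balance: White and grey top-loading weighing balance, 225 (its x) x 180 mm (its y), about 2.3 kg, loose on the bench. Origin: centre of its footprint at bench level; x points from the keypad front (robot side) to the rear, y to its left, z up. Deck 60 mm up, housing underside 22 mm up, steel pan 112 mm across with its top 70 mm up. Feet under the corners at x = +-88, y = +-66 mm; the three good ones hold it level.
- press_corner (a point): Point on the flat deck straight above the bare front left foot, 60 mm above the bench when level, 24 mm in from the front and left edges; the deck is bare for 20 mm round it. Pushed down here with about 3 N (2 to 4 N) while the foot hangs free, the balance rocks about the diagonal of its front right and rear left feet until the foot lands; let go, it rocks back to level.
- bare_foot (a point): Point of the balance at bench level straight below the bare front left foot (x = -88, y = +66 mm of the balance). That foot is a steel screw without its pad, with a round end 12 mm across. While the balance is level this end hangs 4 to 10 mm clear of the bench: how much differs from start to start and must be felt.
- wedge: Loose orange plastic levelling wedge, 110 mm long (its x), 44 mm wide (its y), about 60 g, flat on the bench in front of that corner, thin end roughly towards it. Origin: centre of its underside. The top slopes evenly from 2 mm high at the thin end (x = +55 mm) to 18 mm at the upright flat blunt end (x = -55 mm).
- wedge_heel (a point): Middle of the wedge's flat blunt end, 9 mm above the bench, where it is pushed. The wedge slides easily (under 2 N) until it is tight under the foot, then resists sharply (5 N and more within 2 mm). It stays where it is left, also when the corner is pressed. Forced on with 20 N or more it begins to lift the corner and shove the balance away.
- sample_jar: Bystander: jar with yellow cap, 60 mm across, 62 mm high, on the bench to the left of the wedge. Origin: centre of its underside. Behind it stands the fixed centrifuge, a solid block 0.25 m high left of the balance (x from 0.47 m, y from -0.15 to 0.29 m in the world), its open lid reaching 0.7 m up behind: keep arm and gripper clear of it.
- beaker: Bystander: glass beaker, 54 mm across, 70 mm high, in front of the right half of the balance. Origin: centre of its underside.
- coverslip_box: Bystander: small white box with blue lid, 32 x 32 x 22 mm, beyond the jar to the left. Origin: centre of its underside.

How it is judged (in metres and radians):
On the way:
1. the wedge has been pushed under the bare foot, balance still level (x of press_corner in the frame of wedge between -0.055 and 0.052 m and y of press_corner in the frame of wedge between -0.02 and 0.02 m and angle between balance's own z axis and vertical below 0.02 rad), for 0.1 s.
At the end, for the whole second after the job is handed in: Fingers hold the corner down (over 4 N, within 50 mm of the point above the bare foot) and it does not give: balance at rest, level within 0.8 degrees, within 20 mm of its place, its bare foot bearing on the wedge (over 2 N, within 20 mm of its middle line), which lies flat on the bench (x of press_corner in the frame of wedge between -0.055 and 0.052 m and y of press_corner in the frame of wedge between -0.02 and 0.02 m and contact force between the fingers and balance above 4 N and horizontal distance between the grasp point and press_corner below 0.05 m and angle between balance's own z axis and vertical below 0.014 rad and contact force between wedge and balance above 2 N and height (world z) of wedge below 0.004 m and distance of balance from where it was at the start of the episode below 0.02 m and linear speed of balance below 0.01 m/s); the arm keeps its last pose, push and grip.
It fails at once if the wedge is lifted or tipped off the bench (height (world z) of wedge above 0.01 m or angle between wedge's own z axis and vertical above 0.2 rad).
It fails at once if the balance is lifted (height (world z) of balance above 0.012 m).
It fails at once if the balance is shoved more than 25 mm from its place (distance of balance from where it was at the start of the episode above 0.025 m).
It fails at once if the jar, the beaker or the small box is moved more than 30 mm (distance of any of sample_jar, beaker, coverslip_box from where it was at the start of the episode above 0.03 m).
It also fails if it takes over 58 s, if anything falls off the work surface, if the arm or the gripper's body presses on something with over 40 N, if the wrist force passes 120 N, or if a joint passes its speed limit or range.

## Working session

There is one attempt and no reset: what is moved stays moved. The work goes in short steps, Python scripts to look and compute and a tool call to move; the robot and the scene stay as the last step left them, time stands still between calls to the robot, and variables do not carry over. Pictures are saved under pics/ and viewed, and the job is handed in when it is done.

Besides the shell and the picture viewer there is one more tool, called after ">>>" by a JSON object that holds its "api" and its "payload", one argument or row to a line. send_rows: Moves the arm, as the interface text tells. Its arguments: {"type":"object","properties":{"rows":{"type":"array","items":{"type":"number"}}},"required":["rows"]}

```bash
mkdir -p pics; cat > h.py <<'E'
import numpy as np, cv2
from plant import ctrl
def K(p):
    h,w=p["pixels"].shape[:2]; f=h/2/np.tan(np.radians(p["fov_y"])/2); return f
def ext(p,st=None):
    if "T_tool_cam" in p:
        T=np.eye(4);T[:3,:3]=cv2.Rodrigues(np.array(st["orientation"],float))[0];T[:3,3]=st["eef_pos"]
        W=T@np.array(p["T_tool_cam"]); return W[:3,:3],W[:3,3]
    R=cv2.Rodrigues(np.array(p["rvec"],float))[0]; return R.T,-R.T@np.array(p["tvec"],float).ravel()
def ray(p,px,st=None):
    f=K(p); d=np.array([(px[1]-p["cx"])/f,(px[0]-p["cy"])/f]); u=d.copy()
    for _ in range(30): u=d/(1+p["k1"]*(u@u))
    R,c=ext(p,st); return c,R@np.array([u[0],u[1],1])
def onz(p,px,z,st=None):
    c,d=ray(p,px,st); return c+d*(z-c[2])/d[2]
def proj(p,X,st=None):
    R,c=ext(p,st); q=R.T@(np.array(X,float)-c); u=q[:2]/q[2]; u=u*(1+p["k1"]*(u@u)); f=K(p)
    return np.array([u[1]*f+p["cy"],u[0]*f+p["cx"]])
E
python3 - <<'E'
from h import *
np.set_printoptions(precision=1,suppress=True)
s=ctrl.observe(); print(s)
Z=dict(balance=60,press_corner=60,wedge=9,wedge_heel=9,sample_jar=50,beaker=40,coverslip_box=20,bare_foot=5)
for n in ["top","scene","wrist"]:
    s=ctrl.observe()
    p=ctrl.read_camera(n); cv2.imwrite(f"pics/{n}0.png",p["pixels"]); print(n,ext(p,s)[1])
    for k,z in Z.items():
        for r in ctrl.recognise(p,k)[:2]: print(k,np.array(r["pixel"]),round(r["confidence"],2),onz(p,r["pixel"],z,s))
print(ctrl.observe()["t"])
E
```

```text
{'t': 0.0, 'joint_pos': array([-1.1,  0.3, -0.1,  1.5,  0. ,  1.4, -0.1]), 'joint_velocities': array([-0.,  0., -0., -0., -0., -0.,  0.]), 'effort': array([  0. , -49.4,  -0.4, -31.4,   0. ,   0. ,   0. ]), 'eef_pos': array([279.5, 586.3, 247.2]), 'orientation': array([ 2.7,  1.7, -0. ]), 'ft_force': array([ 0.4, -0.3,  0.7]), 'wrist_torque': array([ 0., -0.,  0.]), 'gripper_width': 85.33924784144742}
top [ 304.7 -239.8 1266.2]
balance [155.1 348.7] 0.77 [ 664.  -441.4   60. ]
balance [232.1 303.9] 0.51 [ 483.8 -329.2   60. ]
press_corner [150.5 347.9] 0.61 [ 675.3 -440.2   60. ]
wedge [231.  304.5] 0.77 [ 493.9 -334.5    9. ]
wedge_heel [232.3 303. ] 0.81 [ 490.9 -330.8    9. ]
sample_jar [261.6 173.5] 0.56 [424.6 -29.8  50. ]
beaker [252.4 375.9] 0.94 [ 435.3 -495.    40. ]
coverslip_box [281.5 143.8] 0.6 [383.1  43.8  20. ]
coverslip_box [251.3 372.4] 0.52 [ 440.3 -491.1   20. ]
bare_foot [156.4 351. ] 0.62 [ 677.  -456.1    5. ]
scene [462.3 292.7 834.2]
balance [140.  237.8] 0.68 [ 665.5 -417.9   60. ]
press_corner [139.8 236.3] 0.86 [ 669.5 -418.1   60. ]
wedge [183.6 307.4] 0.61 [ 470.5 -337.3    9. ]
wedge_heel [183.7 302.1] 0.91 [ 484.1 -335.1    9. ]
beaker [133.  325.4] 0.92 [ 437.  -494.1   40. ]
bare_foot [139.3 238.4] 0.88 [ 678.7 -471.3    5. ]
wrist [214.3 618.2 374. ]
1.35
```

View pictures.

View pics/top0.png

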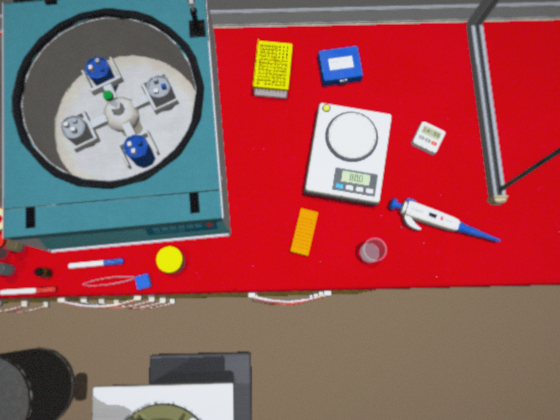

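View pics/scene0.png

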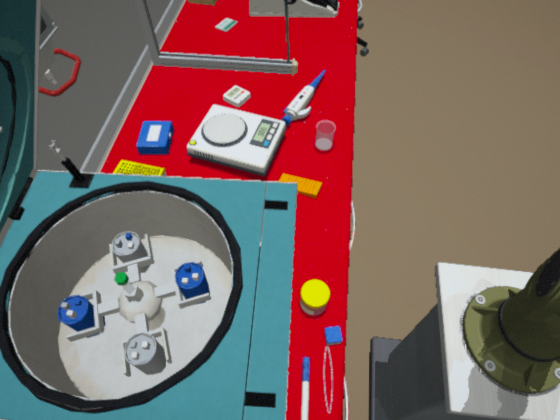

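```bash
python3 - <<'E'
from h import *
np.set_printoptions(precision=1,suppress=True)
p=ctrl.read_camera("top");im=p["pixels"];cv2.imwrite("pics/t.png",im)
hsv=cv2.cvtColor(im,cv2.COLOR_BGR2HSV)
def comp(m,px):
    n,l,_,_=cv2.connectedComponentsWithStats(m.astype(np.uint8)); return (l==l[px]).astype(np.uint8)
H,S,V=[hsv[...,i].astype(int) for i in range(3)]
print(hsv[231,305],hsv[180,320],hsv[250,290])
w=comp((H>8)&(H<28)&(S>100)&(V>100),(231,305))
b=comp(~((S>120)&((H<8)|(H>172))),(180,320))
for m,z in((w,9),(b,60)):
    c=max(cv2.findContours(m,0,1)[0],key=len)[:,0,:]
    q=np.array([onz(p,(y,x),z)[:2] for x,y in c],np.float32)
    r=cv2.minAreaRect(q); print(r,cv2.boxPoints(r).tolist(),m.sum())
c=im[80:280,280:420]; cv2.imwrite("pics/tc.png",cv2.resize(c,None,fx=3,fy=3,interpolation=cv2.INTER_CUBIC))
E
```

```text
[ 21 244 235] [109   8 241] [ 16 241 178]
((493.03857421875, -333.0119934082031), (46.843017578125, 112.0893783569336), 74.81839752197266) [[432.8161926269531, -340.9391784667969], [540.9937133789062, -370.2930603027344], [553.260986328125, -325.0848083496094], [445.08343505859375, -295.7309265136719]] 901
((669.2980346679688, -439.93060302734375), (178.432373046875, 229.6577911376953), 78.50334930419922) [[538.9912719726562, -504.47015380859375], [764.0413208007812, -550.243408203125], [799.6047973632812, -375.39105224609375], [574.5547485351562, -329.6177978515625]] 7064
```

View pics/tc.png

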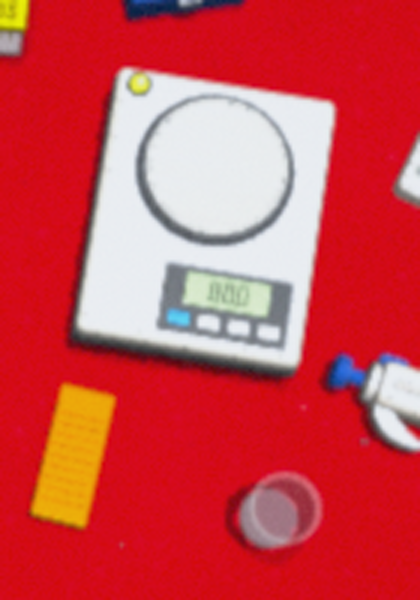

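```bash
cat >> h.py <<'E'
def rel(pos,head=None,st=None):
    """shift and turn (tool axes) from current pose to world pos and tool-x heading deg (tool down)"""
    st=st or ctrl.observe(); R=cv2.Rodrigues(np.array(st["orientation"],float))[0]
    sh=R.T@(np.array(pos,float)-st["eef_pos"])
    if head is None: t=np.zeros(3)
    else:
        a=np.radians(head); G=np.array([[np.cos(a),np.sin(a),0],[np.sin(a),-np.cos(a),0],[0,0,-1]])
        t=cv2.Rodrigues(R.T@G)[0].ravel()
    return np.round(t,3),np.round(sh,1)
def info(s=None):
    s=s or ctrl.observe(); R=cv2.Rodrigues(np.array(s["orientation"],float))[0]
    print("t",s["t"],"pos",np.round(s["eef_pos"],1),"head",np.degrees(np.arctan2(R[1,0],R[0,0])).round(1),"z",R[:,2].round(3),"F",np.round(s["ft_force"],1),"w",round(s["gripper_width"],1))
E
python3 - <<'E'
from h import *
info()
for w in [(300,580,380),(400,400,380),(460,200,380),(470,0,380),(440,-180,380),(390,-305,250)]: print(w,rel(w,75))
E
```

```text
t 1.4 pos [279.7 586.7 248.4] head 64.5 z [ 0.  0. -1.] F [-0.3 -0.9 -0.2] w 85.3
(300, 580, 380) (array([ 0.   , -0.   , -0.183]), array([   2.6,   21.2, -131.6]))
(400, 400, 380) (array([ 0.   , -0.   , -0.183]), array([-116.8,  188.9, -131.6]))
(460, 200, 380) (array([ 0.   , -0.   , -0.183]), array([-271.5,  329.1, -131.6]))
(470, 0, 380) (array([ 0.   , -0.   , -0.183]), array([-447.8,  424.2, -131.7]))
(440, -180, 380) (array([ 0.   , -0.   , -0.183]), array([-623.1,  474.6, -131.7]))
(390, -305, 250) (array([ 0.   , -0.   , -0.183]), array([-757.5,  483.3,   -1.7]))
```

>>> {"api": "send_rows", "payload": {
  "rows": [0,0,-0.06,0,20,-45,1,0,0,-0.12,0,40,-90,1,0,0,-0.18,-10,60,-130,1,0,0,-0.18,-40,90,-130,1,0,0,-0.18,-70,125,-130,1,0,0,-0.18,-100,160,-130,1,0,0,-0.18,-130,195,-130,1,0,0,-0.18,-165,225,-130,1,0,0,-0.18,-200,260,-130,1,0,0,-0.18,-235,295,-130,1]
}}

```text
t: 2.4
eef_pos: [445.2, 245.8, 378.6]
orientation: [-2.495, -1.909, -0.002]
ft_force: [0.7, -0.9, 0.3]
gripper_width: 0.1
```

```bash
python3 - <<'E'
from h import *
info()
for w in [(460,200,380),(470,0,380),(440,-180,380),(390,-305,250)]: print(w,rel(w,75))
E
```

```text
t 2.4 pos [445.2 245.8 378.6] head 74.8 z [ 0.001  0.001 -1.   ] F [ 0.7 -0.9  0.3] w 0.1
(460, 200, 380) (array([ 0.001, -0.001, -0.003]), array([-40.3,  26.3,  -1.4]))
(470, 0, 380) (array([ 0.001, -0.001, -0.003]), array([-230.7,   88.2,   -1.5]))
(440, -180, 380) (array([ 0.001, -0.001, -0.003]), array([-412.3,  106.3,   -1.7]))
(390, -305, 250) (array([ 0.001, -0.001, -0.003]), array([-546.1,   90.7,  128.2]))
```

>>> {"api": "send_rows", "payload": {
  "rows": [0,0,0,-40,25,0,1,0,0,0,-85,40,0,1,0,0,0,-130,60,0,1,0,0,0,-175,75,0,1,0,0,0,-225,88,0,1,0,0,0,-270,95,0,1,0,0,0,-315,98,0,1,0,0,0,-360,102,0,1,0,0,0,-410,105,0,1,0,0,0,-450,95,15,1]
}}

```text
t: 3.4
eef_pos: [418.9, -214.9, 364.8]
orientation: [2.494, 1.903, 0.003]
ft_force: [0.4, -0.9, -0.2]
gripper_width: 0.2
```

```bash
python3 - <<'E'
from h import *
np.set_printoptions(precision=1,suppress=True)
info()
for w in [(400,-305,250)]: print(w,rel(w,75))
s=ctrl.observe();p=ctrl.read_camera("wrist");cv2.imwrite("pics/w1.png",p["pixels"])
print(ext(p,s)[1])
E
```

```text
t 3.4 pos [ 418.9 -214.9  364.8] head 74.7 z [ 0. -0. -1.] F [ 0.4 -0.9 -0.2] w 0.2
(400, -305, 250) (array([ 0.,  0., -0.]), array([-91.8,   5. , 114.9]))
[ 348.6 -195.1  490.1]
```

View pics/w1.png

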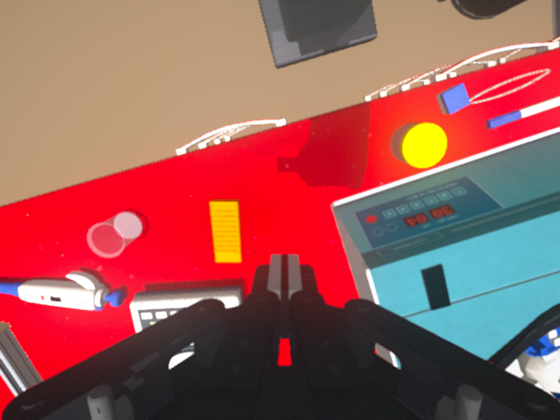

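>>> {"api": "send_rows", "payload": {
  "rows": [0,0,0,-35,0,30,1,0,0,0,-70,0,60,1,0,0,0,-92,-15,95,1,0,0,0,-92,-25,115,1,0,0,0,-92,-25,115,1]
}}

```text
t: 3.95
eef_pos: [367.9, -293.0, 245.8]
orientation: [-2.493, -1.903, 0.002]
ft_force: [0.3, 1.4, -0.0]
gripper_width: 0.3
```

```bash
cat > wm.py <<'E'
from h import *
from scipy.optimize import least_squares
np.set_printoptions(precision=1,suppress=True)
def wedge(p,s):
    im=p["pixels"];hsv=cv2.cvtColor(im,cv2.COLOR_BGR2HSV);H,S,V=[hsv[...,i].astype(int) for i in range(3)]
    m=((H>12)&(H<26)&(S>140)&(V>100)).astype(np.uint8)
    cs=[c for c in cv2.findContours(m,0,1)[0] if cv2.contourArea(c)>150]
    for c in cs: print(cv2.contourArea(c),cv2.boundingRect(c))
    return cs
def fit(p,s,c):
    r=cv2.boxPoints(cv2.minAreaRect(c)); print(r.tolist())
    q=np.array([onz(p,(y,x),9,s)[:2] for x,y in c[:,0]],np.float32); b=cv2.minAreaRect(q)
    print("rect",b)
    # fit by silhouette: hull of projected wedge vs contour
    V=np.array([[55,22,0],[55,-22,0],[-55,22,0],[-55,-22,0],[55,22,2],[55,-22,2],[-55,22,18],[-55,-22,18]],float)
    pts=c[:,0,:].astype(float)
    def f(v):
        a=v[2];R=np.array([[np.cos(a),-np.sin(a)],[np.sin(a),np.cos(a)]])
        W=np.c_[V[:,:2]@R.T+v[:2],V[:,2]]
        u=np.array([proj(p,x,s)[::-1] for x in W],np.float32); h=cv2.convexHull(u)
        return [cv2.pointPolygonTest(h,(float(x),float(y)),True) for x,y in pts]
    o=least_squares(f,[b[0][0],b[0][1],-0.26],x_scale=[1,1,.02],diff_step=1e-4,loss="soft_l1")
    v=o.x; print("fit",v[:2],"yaw",np.degrees(v[2]),"rms",np.sqrt(np.mean(np.square(f(v)))))
    return v
E
python3 - <<'E'
from wm import *
info()
for n in ("wrist","top"):
    s=ctrl.observe();p=ctrl.read_camera(n);cv2.imwrite(f"pics/{n}2.png",p["pixels"])
    for c in wedge(p,s):
        v=fit(p,s,c)
E
```

```text
t 3.95 pos [ 367.9 -293.   245.8] head 74.7 z [-0.  0. -1.] F [ 0.3  1.4 -0. ] w 0.3
260.0 (260, 248, 37, 17)
1039.5 (126, 164, 100, 50)
396.5 (519, 154, 41, 58)
1440.0 (225, 148, 107, 37)
3837.5 (328, 74, 226, 78)
[[259.1287536621094, 249.28713989257812], [295.4653625488281, 245.65347290039062], [297.0198059082031, 261.1980285644531], [260.6831970214844, 264.8316955566406]]
rect ((450.1346740722656, -322.8577575683594), (46.02033996582031, 21.25301170349121), 80.74671936035156)
fit [ 396.9 -325.1] yaw 2.6091159836040076 rms 3.920989401807019
[[124.20001983642578, 209.40000915527344], [222.20001220703125, 160.40000915527344], [231.4000244140625, 178.8000030517578], [133.4000244140625, 227.8000030517578]]
rect ((342.97723388671875, -417.403076171875), (23.668270111083984, 135.20123291015625), 10.375323295593262)
fit [ 358.1 -423.5] yaw -77.31938170809131 rms 7.57819629437959
[[512.3069458007812, 202.62196350097656], [531.8176879882812, 145.11668395996094], [559.2011108398438, 154.4075164794922], [539.6903686523438, 211.9127960205078]]
rect ((440.4150695800781, -5.226997375488281), (36
[... 439 characters left out ...]
41622031256777
[[327.74114990234375, 134.072265625], [552.2775268554688, 71.41094207763672], [558.6658935546875, 94.30255126953125], [334.1295166015625, 156.9638671875]]
rect ((335.5516662597656, -104.33677673339844), (25.85617446899414, 249.1649627685547), 0.04945642873644829)
fit [338.  -99.6] yaw -103.1043725328907 rms 25.50840836989919
213.0 (298, 208, 20, 20)
[[296.058837890625, 222.76470947265625], [299.941162109375, 207.23529052734375], [318.058837890625, 211.76470947265625], [314.176513671875, 227.29412841796875]]
rect ((527.245361328125, -341.97161865234375), (44.65019226074219, 39.01224899291992), 73.81360626220703)
fit [ 493.9 -331. ] yaw -19.021460338426664 rms 3.3448038961367788
```

View pics/wrist2.png

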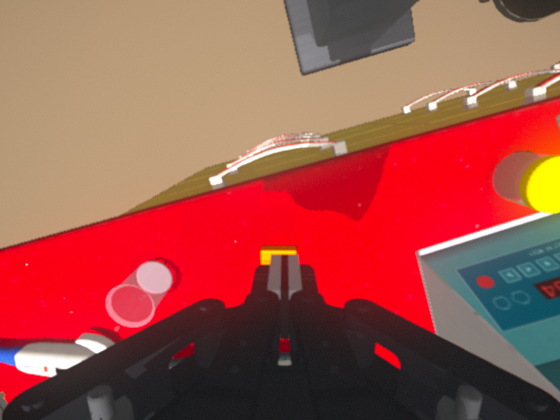

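```bash
python3 - <<'E'
from wm import *
p=ctrl.read_camera("scene")
s=ctrl.observe();p1=ctrl.read_camera("wrist")
for px in [(249,261),(246,296),(263,262)]:
  print(px,onz(p1,px,0,s),onz(p1,px,18,s))
# top picture before arm arrived
t=ctrl.read_camera("top"); t["pixels"]=cv2.imread("pics/t.png")
for c in wedge(t,s): 
  if cv2.contourArea(c)>500: v=fit(t,s,c)
print("top at heel, centre:",v[:2]-55*np.array([np.cos(v[2]),np.sin(v[2])]))
for c in wedge(p,s): v=fit(p,s,c)
cv2.imwrite("pics/s2.png",p["pixels"])
E
```

```text
(249, 261) [ 447.5 -344.8    0. ] [ 440.5 -341.4   18. ]
(246, 296) [ 455.3 -300.     0. ] [ 447.9 -298.7   18. ]
(263, 262) [ 466.9 -349.2    0. ] [ 459.  -345.6   18. ]
789.5 (290, 208, 28, 48)
[[289.1764831542969, 251.29412841796875], [300.1764831542969, 207.29412841796875], [318.5294494628906, 211.88235473632812], [307.5294494628906, 255.88235473632812]]
rect ((493.02288818359375, -333.17950439453125), (44.761558532714844, 109.6527099609375), 73.79969024658203)
fit [ 494.4 -333.4] yaw -15.94419906479796 rms 0.4979516262992176
top at heel, centre: [ 441.5 -318.3]
438.5 (279, 173, 43, 25)
[[277.0, 184.99998474121094], [282.29998779296875, 169.09999084472656], [321.89996337890625, 182.3000030517578], [316.5999755859375, 198.1999969482422]]
rect ((491.86126708984375, -334.2423095703125), (53.257869720458984, 108.41880798339844), 75.630126953125)
fit [ 492.7 -333.6] yaw -11.342197398318808 rms 2.7546813442114293
```

View pics/s2.png

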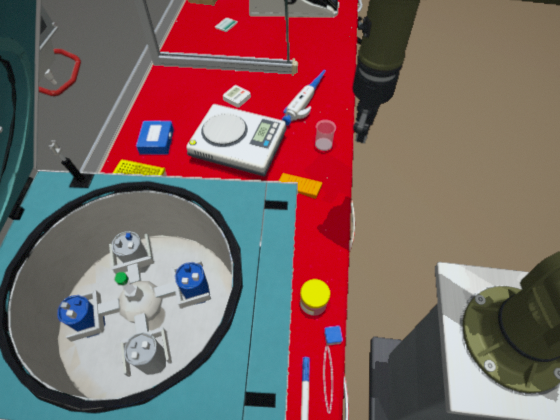

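```bash
python3 - <<'E'
from h import *
info(); print(rel((408,-309,23),74.5)); print(rel((408,-309,60),74.5))
E
```

```text
t 4.2 pos [ 372.3 -293.7  249.9] head 74.9 z [ 0.003 -0.001 -1.   ] F [-0.3  0.3 -0.4] w 0.2
(array([0.003, 0.   , 0.007]), array([ -5.4,  37.8, 227. ]))
(array([0.003, 0.   , 0.007]), array([ -5.4,  37.9, 190. ]))
```

>>> {"api": "send_rows", "payload": {
  "rows": [0,0,0,-3,18,45,1,0,0,0,-5,38,90,1,0,0,0,-5,38,135,1,0,0,0,-5,38,180,1,0,0,0,-5,38,210,1,0,0,0,-5,38,226,1,0,0,0,-5,38,226,1,0,0,0,-5,38,226,1]
}}

```text
t: 5.0
eef_pos: [407.3, -308.8, 23.1]
orientation: [2.493, 1.91, 0.0]
ft_force: [-0.4, -0.3, 1.0]
gripper_width: 0.0
```

```bash
python3 - <<'E'
from h import *
info()
for n in ("wrist","top","scene"):
    s=ctrl.observe();p=ctrl.read_camera(n);cv2.imwrite(f"pics/{n}3.png",p["pixels"])
E
```

```text
t 5.0 pos [ 407.3 -308.8   23.1] head 74.9 z [ 0.001 -0.001 -1.   ] F [-0.4 -0.3  1. ] w 0.0
```

View pics/wrist3.png

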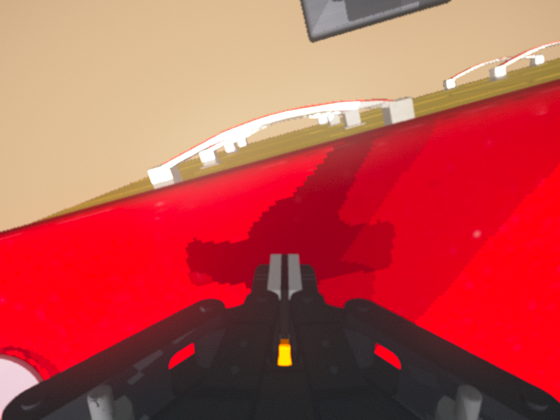

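View pics/top3.png

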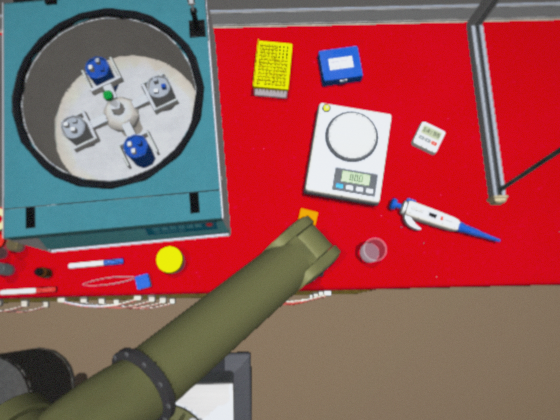

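>>> {"api": "send_rows", "payload": {
  "rows": [0,0,0,0,8,0,1,0,0,0,0,16,0,1,0,0,0,0,22,0,1,0,0,0,0,28,0,1,0,0,0,0,34,0,1,0,0,0,0,42,0,1,0,0,0,0,50,0,1,0,0,0,0,58,0,1,0,0,0,0,66,0,1,0,0,0,0,72,0,1]
}}

```text
t: 6.15
eef_pos: [476.4, -327.5, 22.3]
orientation: [2.495, 1.909, 0.0]
ft_force: [-0.6, 1.4, 1.2]
gripper_width: -0.3
```

```bash
python3 - <<'E'
from h import *
info()
for n in ("top","scene"):
    s=ctrl.observe();p=ctrl.read_camera(n);cv2.imwrite(f"pics/{n}4.png",p["pixels"])
    c=p["pixels"][80:280,260:420] if n=="top" else p["pixels"][80:230,150:400]
    cv2.imwrite(f"pics/{n}4c.png",cv2.resize(c,None,fx=3,fy=3,interpolation=cv2.INTER_CUBIC))
E
```

```text
t 6.15 pos [ 476.4 -327.5   22.3] head 74.8 z [ 0. -0. -1.] F [-0.6  1.4  1.2] w -0.3
```

View pics/top4c.png

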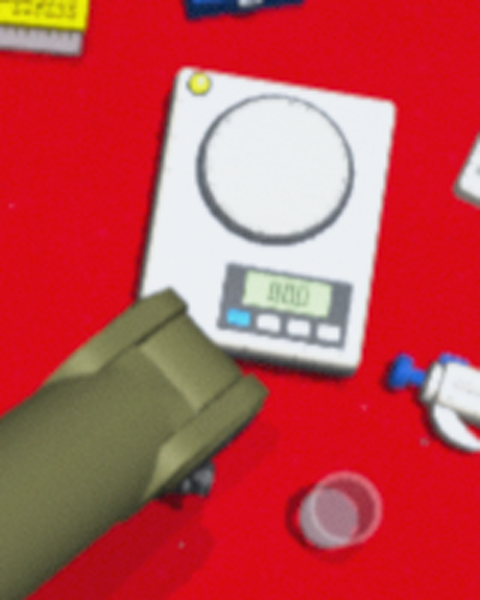

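View pics/scene4c.png

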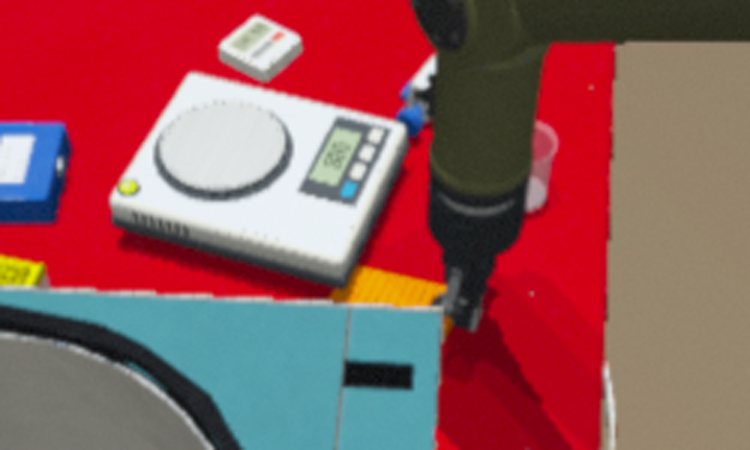

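>>> {"api": "send_rows", "payload": {
  "rows": [0,0,0,0,3,0,1,0,0,0,0,5,0,1,0,0,0,0,5,0,1]
}}

```text
t: 6.55
eef_pos: [480.5, -328.7, 22.4]
orientation: [2.495, 1.909, 0.0]
ft_force: [-1.3, -0.3, -0.5]
gripper_width: 0.0
```

>>> {"api": "send_rows", "payload": {
  "rows": [0,0,0,0,2,0,1,0,0,0,0,4,0,1,0,0,0,0,4,0,1]
}}

```text
t: 6.85
eef_pos: [484.5, -329.7, 22.4]
orientation: [2.495, 1.909, 0.0]
ft_force: [-0.3, -0.3, 0.1]
gripper_width: -0.2
```

>>> {"api": "send_rows", "payload": {
  "rows": [0,0,0,0,2,0,1,0,0,0,0,3,0,1,0,0,0,0,3,0,1]
}}

```text
t: 7.15
eef_pos: [487.3, -330.5, 22.3]
orientation: [2.495, 1.909, 0.0]
ft_force: [0.3, 0.3, -0.1]
gripper_width: 0.1
```

>>> {"api": "send_rows", "payload": {
  "rows": [0,0,0,0,2,0,1,0,0,0,0,3,0,1,0,0,0,0,3,0,1]
}}

```text
t: 7.45
eef_pos: [490.3, -331.3, 22.3]
orientation: [2.495, 1.909, 0.0]
ft_force: [-0.2, -0.3, -0.3]
gripper_width: -0.0
```

>>> {"api": "send_rows", "payload": {
  "rows": [0,0,0,0,2,0,1,0,0,0,0,3,0,1,0,0,0,0,3,0,1]
}}

```text
t: 7.75
eef_pos: [493.2, -332.1, 22.3]
orientation: [2.495, 1.909, 0.0]
ft_force: [-0.0, -0.6, -0.4]
gripper_width: -0.0
```

>>> {"api": "send_rows", "payload": {
  "rows": [0,0,0,0,2,0,1,0,0,0,0,3,0,1,0,0,0,0,3,0,1]
}}

```text
t: 8.05
eef_pos: [496.1, -332.9, 22.3]
orientation: [2.495, 1.909, 0.0]
ft_force: [0.3, -0.1, -0.1]
gripper_width: 0.2
```

>>> {"api": "send_rows", "payload": {
  "rows": [0,0,0,0,2,0,1,0,0,0,0,3,0,1,0,0,0,0,3,0,1]
}}

```text
t: 8.35
eef_pos: [499.0, -333.6, 22.3]
orientation: [2.495, 1.909, 0.0]
ft_force: [0.3, -0.8, 0.7]
gripper_width: 0.3
```

```bash
python3 - <<'E'
from h import *
info()
for n in ("scene",):
    s=ctrl.observe();p=ctrl.read_camera(n)
    c=p["pixels"][100:230,200:400]
    # model overlay of wedge: heel at tcp+11 along tool y
    cc=cv2.resize(c,None,fx=4,fy=4,interpolation=cv2.INTER_CUBIC)
    a=np.radians(-15.2);d=np.array([np.cos(a),np.sin(a)]);n_=np.array([-d[1],d[0]])
    heel=s["eef_pos"][:2]+11*d
    for q in [(0,22,18),(0,-22,18),(110,-22,2),(110,22,2)]:
        X=heel+d*q[0]+n_*q[1]; r=proj(p,[X[0],X[1],q[2]]); cv2.circle(cc,(int((r[1]-200)*4),int((r[0]-100)*4)),3,(255,0,0),-1)
    cv2.imwrite("pics/s5.png",cc)
E
```

```text
t 8.35 pos [ 499.  -333.6   22.3] head 74.8 z [ 0. -0. -1.] F [ 0.3 -0.8  0.7] w 0.3
```

View pics/s5.png

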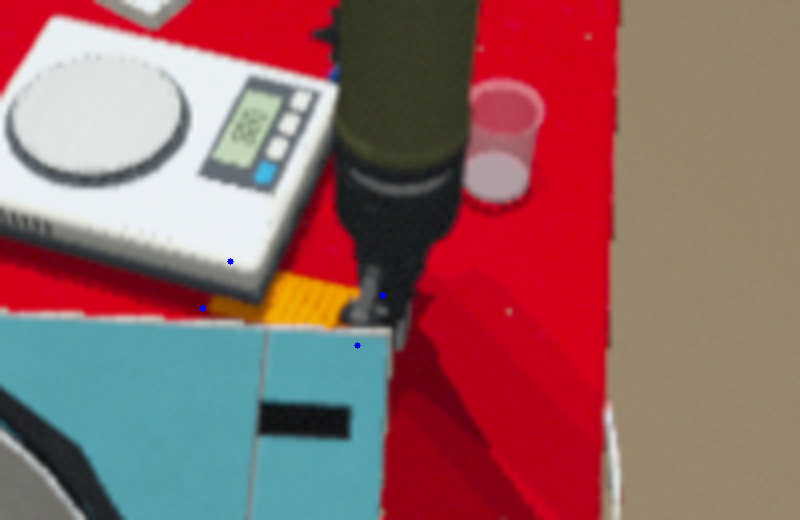

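>>> {"api": "send_rows", "payload": {
  "rows": [0,0,0,0,2,0,1,0,0,0,0,3,0,1,0,0,0,0,3,0,1]
}}

```text
t: 8.7
eef_pos: [501.8, -334.5, 22.3]
orientation: [2.495, 1.909, 0.0]
ft_force: [0.0, -0.1, 0.9]
gripper_width: 0.2
```

>>> {"api": "send_rows", "payload": {
  "rows": [0,0,0,0,2,0,1,0,0,0,0,3,0,1,0,0,0,0,3,0,1]
}}

```text
t: 9.0
eef_pos: [504.8, -335.2, 22.3]
orientation: [2.495, 1.909, 0.0]
ft_force: [-0.1, -0.1, -0.5]
gripper_width: 0.4
```

>>> {"api": "send_rows", "payload": {
  "rows": [0,0,0,0,2,0,1,0,0,0,0,3,0,1,0,0,0,0,3,0,1]
}}

```text
t: 9.3
eef_pos: [507.6, -336.0, 22.3]
orientation: [2.495, 1.909, 0.0]
ft_force: [0.4, -0.5, -0.2]
gripper_width: -0.3
```

>>> {"api": "send_rows", "payload": {
  "rows": [0,0,0,0,2,0,1,0,0,0,0,3,0,1,0,0,0,0,3,0,1]
}}

```text
t: 9.6
eef_pos: [510.5, -336.8, 22.3]
orientation: [2.495, 1.909, 0.0]
ft_force: [-0.2, -0.3, -0.3]
gripper_width: 0.1
```

>>> {"api": "send_rows", "payload": {
  "rows": [0,0,0,0,2,0,1,0,0,0,0,3,0,1,0,0,0,0,3,0,1]
}}

```text
t: 9.9
eef_pos: [512.8, -337.5, 22.3]
orientation: [-2.495, -1.908, 0.0]
ft_force: [-2.6, 0.8, 1.3]
gripper_width: 0.2
```

>>> {"api": "send_rows", "payload": {
  "rows": [0,0,0,0,2,0,1,0,0,0,0,3,0,1,0,0,0,0,3,0,1]
}}

```text
t: 10.2
eef_pos: [514.3, -338.1, 22.2]
orientation: [-2.493, -1.906, 0.002]
ft_force: [-6.6, 2.8, 5.0]
gripper_width: -0.0
```

>>> {"api": "send_rows", "payload": {
  "rows": [0,0,0,0,1,0,1,0,0,0,0,1,0,1]
}}

```text
t: 10.4
eef_pos: [514.6, -338.3, 22.2]
orientation: [-2.492, -1.905, 0.003]
ft_force: [-6.9, 3.2, 7.5]
gripper_width: 0.2
```

```bash
python3 - <<'E'
from h import *
info()
E
```

```text
t 10.4 pos [ 514.6 -338.3   22.2] head 74.8 z [-0.004  0.002 -1.   ] F [-6.9  3.2  7.5] w 0.2
```

>>> {"api": "send_rows", "payload": {
  "rows": [0,0,0,0,-10,0,1,0,0,0,0,-30,0,1,0,0,0,0,-50,-20,1,0,0,0,0,-70,-60,1,0,0,0,0,-95,-100,1,0,0,0,0,-125,-130,1,0,0,0,0,-150,-150,1,0,0,0,0,-150,-150,1,0,0,0,0,-150,-150,1]
}}

```text
t: 11.3
eef_pos: [373.2, -299.0, 172.8]
orientation: [2.493, 1.908, 0.007]
ft_force: [0.2, 0.1, -0.7]
gripper_width: 0.2
```

```bash
python3 - <<'E'
from wm import *
info()
s=ctrl.observe()
p=ctrl.read_camera("top");im=p["pixels"];cv2.imwrite("pics/top6.png",im)
cv2.imwrite("pics/top6c.png",cv2.resize(im[80:280,260:420],None,fx=3,fy=3,interpolation=cv2.INTER_CUBIC))
for k in("press_corner","bare_foot"): print(k,[(r["pixel"],r["confidence"],onz(p,r["pixel"],60)) for r in ctrl.recognise(p,k)[:1]])
def bal(im):
    hsv=cv2.cvtColor(im,cv2.COLOR_BGR2HSV);H,S,V=[hsv[...,i].astype(int) for i in range(3)]
    m=((S<60)&(V>150)).astype(np.uint8); n,l,_,_=cv2.connectedComponentsWithStats(m); m=(l==l[180,320]).astype(np.uint8)
    c=max(cv2.findContours(m,0,1)[0],key=len)[:,0,:]
    q=np.array([onz(p,(y,x),60)[:2] for x,y in c],np.float32); r=cv2.minAreaRect(q); print(r); print(cv2.boxPoints(r))
bal(cv2.imread("pics/t.png")); bal(im)
p=ctrl.read_camera("scene");cv2.imwrite("pics/s6.png",cv2.resize(p["pixels"][80:230,180:380],None,fx=4,fy=4,interpolation=cv2.INTER_CUBIC))
for k in("press_corner","bare_foot"): print(k,[(r["pixel"],r["confidence"],onz(p,r["pixel"],60)) for r in ctrl.recognise(p,k)[:1]])
E
```

```text
t 11.3 pos [ 373.2 -299.   172.8] head 74.9 z [ 0.  0. -1.] F [ 0.2  0.1 -0.7] w 0.2
press_corner [([152.7, 345.8], 0.7, array([ 670.1, -434.9,   60. ]))]
bare_foot [([156.3, 349.0], 0.84, array([ 661.1, -442. ,   60. ]))]
((672.9697875976562, -441.5310974121094), (174.01763916015625, 218.49139404296875), 78.51008605957031)
[[ 548.6 -505. ]
 [ 762.7 -548.6]
 [ 797.4 -378. ]
 [ 583.2 -334.5]]
((672.9603271484375, -441.5827331542969), (173.8909912109375, 218.4880828857422), 78.49744415283203)
[[ 548.6 -505. ]
 [ 762.7 -548.6]
 [ 797.3 -378.2]
 [ 583.2 -334.6]]
press_corner [([140.2, 237.8], 0.74, array([ 665.3, -417.2,   60. ]))]
bare_foot [([140.1, 239.9], 0.64, array([ 659.9, -418.3,   60. ]))]
```

View pics/top6c.png

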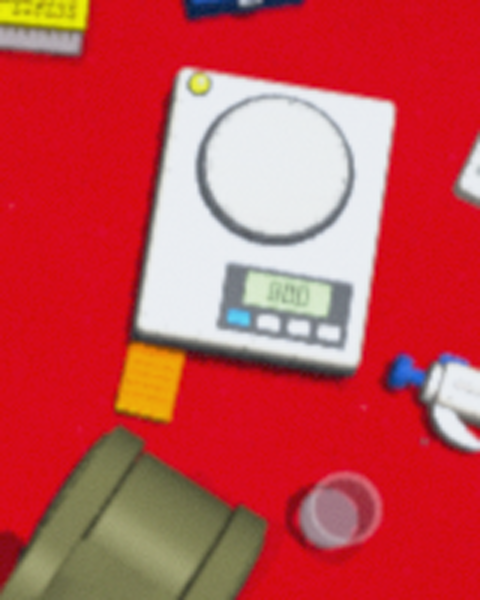

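View pics/s6.png

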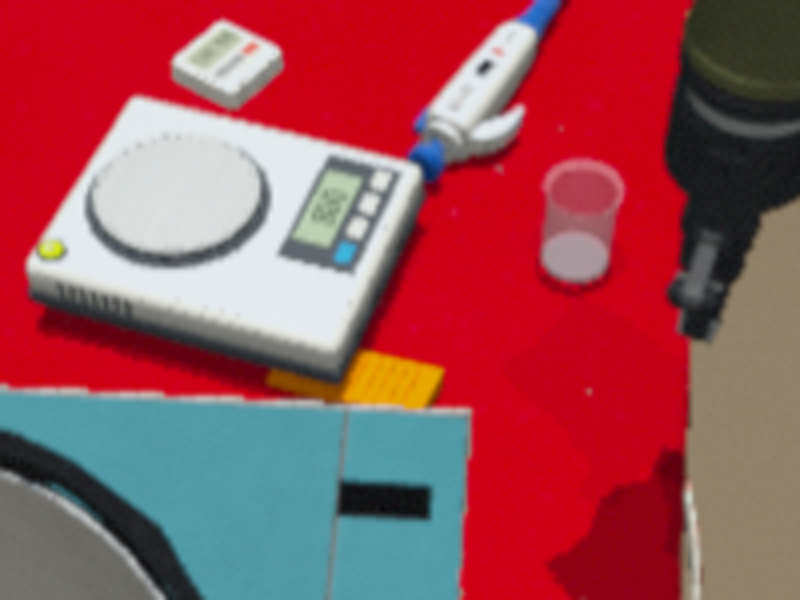

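```bash
python3 - <<'E'
from wm import *
info()
t=ctrl.read_camera("top")
A=onz(t,(217.3,298.7),10);B=onz(t,(220.7,316.7),10);C=onz(t,(80+345/3,260+129/3),14)
print(A,B,(A+B)/2,np.linalg.norm(A-B))
h=(A+B)[:2]/2; n=(A-B)[:2]; n/=np.linalg.norm(n); d=np.array([n[1],-n[0]]); print("yaw",np.degrees(np.arctan2(d[1],d[0])))
for f in [(596,-358),(598.5,-359)]:
  for yaw in (np.arctan2(d[1],d[0]),np.radians(-15.2),np.radians(-12)):
    d2=np.array([np.cos(yaw),np.sin(yaw)]);n2=np.array([-d2[1],d2[0]])
    r=np.array(f)-h; print(np.degrees(yaw),r@d2-55,r@n2)
print(rel((598,-358,110),75)); print(rel((598,-358,77),75))
E
```

```text
t 11.6 pos [ 372.2 -299.4  171.4] head 74.8 z [-0. -0. -1.] F [ 0.1  0.3 -0.2] w -0.0
[ 527.3 -321.8   10. ] [ 518.  -364.6   10. ] [ 522.6 -343.2   10. ] 43.74949230593344
yaw -12.29702772176939
-12.29702772176939 19.84426560977508 1.1771620646172298
-15.2 19.688603226744704 4.966120541311387
-12.000000000000002 19.84936240398922 0.789146950332615
-12.29702772176939 22.49988687124106 0.7325546921526964
-15.2 22.363333641566342 4.656576993441238
-12.000000000000002 22.502643096641492 0.3307785766432083
(array([-0.,  0., -0.]), array([  2.6, 233.4,  61. ]))
(array([-0.,  0., -0.]), array([  2.6, 233.5,  94. ]))
```

>>> {"api": "send_rows", "payload": {
  "rows": [0,0,0,0,40,0,1,0,0,0,0,80,5,1,0,0,0,0,120,10,1,0,0,0,0,160,20,1,0,0,0,2,200,30,1,0,0,0,3,233,50,1,0,0,0,3,233,75,1,0,0,0,3,233,88,1,0,0,0,3,233,90,1,0,0,0,3,233,90,1]
}}

```text
t: 12.65
eef_pos: [597.2, -357.8, 82.3]
orientation: [-2.496, -1.907, 0.001]
ft_force: [-0.6, 0.2, 0.5]
gripper_width: -0.3
```

```bash
python3 - <<'E'
from h import *
info()
p=ctrl.read_camera("scene");cv2.imwrite("pics/s7.png",cv2.resize(p["pixels"][80:230,180:380],None,fx=4,fy=4,interpolation=cv2.INTER_CUBIC))
E
```

```text
t 12.65 pos [ 597.2 -357.8   82.3] head 74.8 z [-0.001  0.    -1.   ] F [-0.6  0.2  0.5] w -0.3
```

View pics/s7.png

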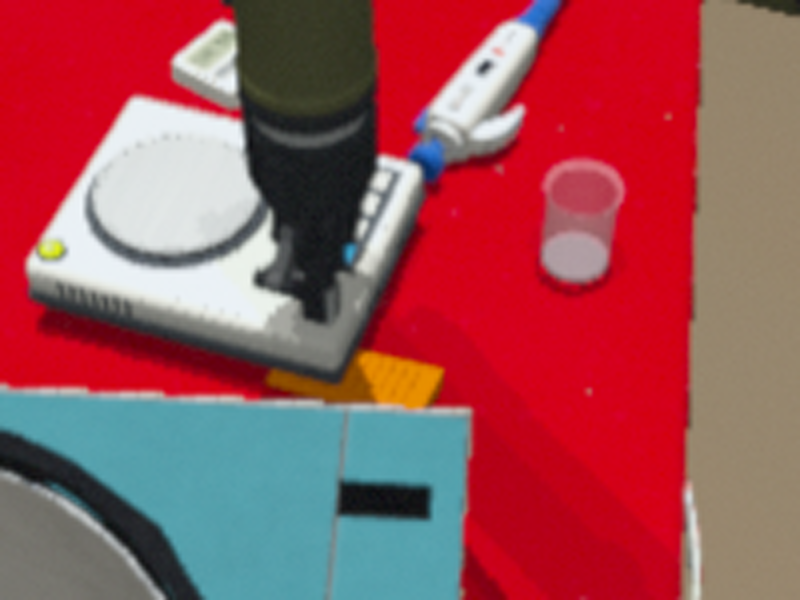

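Fingertips (about 320,315 in the crop) are over the front-left corner. Now pressing down in small steps.

>>> {"api": "send_rows", "payload": {
  "rows": [0,0,0,0,0,2,1,0,0,0,0,0,4,1,0,0,0,0,0,5,1,0,0,0,0,0,5,1]
}}

```text
t: 13.1
eef_pos: [597.9, -357.3, 77.5]
orientation: [2.495, 1.909, 0.001]
ft_force: [0.4, -0.7, -0.6]
gripper_width: 0.3
```

>>> {"api": "send_rows", "payload": {
  "rows": [0,0,0,0,0,1,1,0,0,0,0,0,1,1,0,0,0,0,0,1,1]
}}

```text
t: 13.4
eef_pos: [598.0, -357.4, 76.7]
orientation: [2.495, 1.909, 0.001]
ft_force: [-0.6, 0.9, 2.5]
gripper_width: 0.2
```

>>> {"api": "send_rows", "payload": {
  "rows": [0,0,0,0,0,1,1,0,0,0,0,0,1,1,0,0,0,0,0,1,1]
}}

```text
t: 13.7
eef_pos: [598.0, -357.4, 76.5]
orientation: [2.495, 1.909, 0.001]
ft_force: [-1.9, 2.3, 6.8]
gripper_width: 0.2
```

>>> {"api": "send_rows", "payload": {
  "rows": [0,0,0,0,0,1,1,0,0,0,0,0,1,1,0,0,0,0,0,1,1]
}}

```text
t: 14.0
eef_pos: [598.0, -357.4, 76.4]
orientation: [-2.495, -1.909, -0.002]
ft_force: [-3.2, 3.3, 12.5]
gripper_width: 0.1
```

>>> {"api": "send_rows", "payload": {
  "rows": [0,0,0,0,0,0,1,0,0,0,0,0,0,1,0,0,0,0,0,0,1,0,0,0,0,0,0,1,0,0,0,0,0,0,1]
}}

```text
t: 14.5
eef_pos: [598.0, -357.4, 76.4]
orientation: [-2.495, -1.909, -0.002]
ft_force: [-4.5, 3.3, 12.5]
gripper_width: 0.1
```

```bash
python3 - <<'E'
from h import *
info()
p=ctrl.read_camera("scene");a=p["pixels"];cv2.imwrite("pics/s8.png",cv2.resize(a[80:230,180:380],None,fx=4,fy=4,interpolation=cv2.INTER_CUBIC))
info()
E
```

```text
t 14.5 pos [ 598.  -357.4   76.4] head 74.8 z [ 0.001  0.001 -1.   ] F [-4.5  3.3 12.5] w 0.1
t 14.55 pos [ 598.  -357.4   76.4] head 74.8 z [ 0.001  0.001 -1.   ] F [-3.9  3.1 12. ] w -0.2
```

View pics/s8.png

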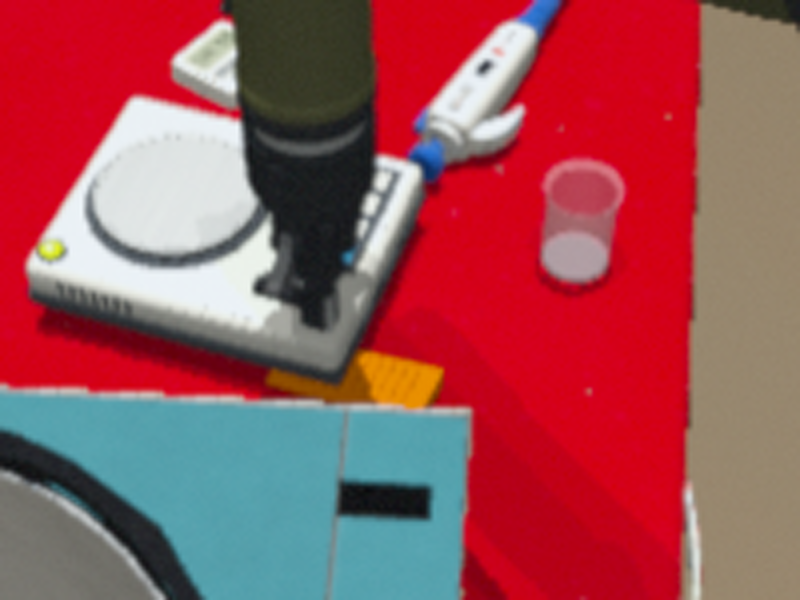

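The fingers are steady on the corner. The balance and wedge have not moved since the last picture.

```bash
python3 -c "
from h import *
print(ctrl.close_job()); info()"
```

```text
the job is handed in; nothing more can be done
None
the job is handed in; nothing more can be done
```

The wedge is under the bare foot and tight, and I handed the job in at about 14.6 s of the 58 s while still pressing on the corner. No verdict is reported, and a state reading after hand-in was refused, so everything below is from before it.

- **Wedge:** I pushed it with the shut fingertips, thin end first. It slid with almost no force, then pushed back with about 7–8 N sideways at the last two small steps.
- **Alignment:** From the top picture, the foot stands at about x = +21 mm of the wedge. It is 0–5 mm off the wedge's middle line, depending on which yaw estimate is used.
- **Balance position:** The top pictures before and after the push put the balance within 0.1 mm of where it started.
- **Corner press:** While the force on the corner rose from 2.5 to 12.5 N, the fingers sank only about 0.3 mm, so I felt no rocking. The reading then held at 12 to 12.5 N, with the tool about 2 mm from my estimate of the press point.
- **Sideways force:** While pressing, there was also a steady sideways force of about 5 N. The balance and wedge looked unmoved.
- **Disagreements:** The trained networks reported the middle of the balance for `press_corner` and `bare_foot`, so I took both points from the deck outline instead. A wedge fit in one angled (scene) picture was poor, and I did not use it.
- **Other things:** The beaker showed no movement in the last picture. I did not check the jar and the small box again, but the arm never went near them at low height.

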